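# Feed a coaster stack through the dust-box flap

### The arm

A 6-joint arm with a two-finger parallel gripper is mounted at the origin on a cart in front of the work surface, level with it; the furniture and walls round the work are solid. World frame = base frame: x ahead of the robot, y to its left, z up, the work surface at z = 0. Lengths are in m, angles in rad, forces in N, time in s.
With the tool pointing down it reaches from about 0.325 to 0.9 m from the base axis. Payload 3.5 kg.
Tool frame: the origin (TCP) lies at the very end of the fingers, on their centre line; the grasp point (between the pads) lies 19 mm behind it; z points along the fingers, y is the line along which they close (so a half turn about z gives the same grasp; the last joint's range is limited). The gripper opens to 85 mm and grips with 20 to 120 N. Pads are 22 mm wide; open, the fingers measure 114 mm over their backs; the gripper's body (76 mm by 85 mm) begins 54 mm behind the grasp point. The pads swing forward as they close: fully open they stand 13 mm farther back than shut.
Start: joints at [-0.103, 0.276, -0.026, 1.268, 0, 1.467], TCP at [0.625, -0, 0.231] pointing down, gripper open.
Joint ranges: [-3.12, 3.12], [-0.85, 1.88], [-1.08, 1.24], [-1.95, 2.15], [-1.57, 1.53], [-3.14, 3.14]. Speed limits (rad/s): [2.57, 2.57, 3.14, 3.14, 3.14, 3.14].

### API

Orientations are given as a 3x3 rotation matrix whose columns are the frame's x, y, z axes.
In Python, from rig import manip, vision, spotter gives the robot as it stands.
- The arm moves only by the tool servo_tool, never from a script. Its arguments are lists of equal length, an entry for each row: "delta_pos": the shift along the tool's x, y, z in m, a list of three; "yaw": the turn about the tool's z in rad; "jaw": the finger opening in m, from 0 to 0.0854. In form: {"delta_pos": [[dx, dy, dz], ...], "yaw": [yaw, ...], "jaw": [jaw, ...]}. A call has 1 to 20 rows; each row shifts and turns the commanded pose from where the row before left it, along the tool's axes as they then stand; what a row does not reach is not made up. A row lasts 1/8 s, in which the tool goes at most 62.5 mm and 10.7 degrees, less where a joint would pass 70% of its speed; a pose out of reach is approached as far as the arm can. A call with a gripper value outside its range is refused whole. The fingers move at their own pace and stop on an object; the grip force is fixed at half the most. Time passes only in rows, so rows that do not move let the fingers close. It gives the time, the measured TCP pose, the force, the opening and the grip force at its end, in the units of the state.
- manip.observe(): the state, without advancing time (a new reading comes with each control period).
- vision.snapshot(name): name is "scene" or "side" or "wrist"; returns (picture, depth): 400x640x3 uint8, red, green, blue; 400x640 float32, m along the optical axis (not along the pixel's ray), 0 where there is no reading.
- vision.calibration(name): a dict with "K" (3x3 intrinsics, pixels), "view" (4x4, takes a point from world to camera coordinates). Camera axes: x right, y down, z forward; pixel columns grow to the right and rows downward; lengths in m; the calibration is good to about 2 mm. A picture is of the moment at which its call begins: read the wrist's pose just before it. calibration takes no time and is no camera call; for the wrist camera it gives the pose at the moment of the call.
- manip.job_done(): hands the job in; it is judged then, once.
Trained networks look in the newest picture that a camera, given by its name, has taken for a name from the list of things; names that differ only in an ending like _2 or _b are one class to them, and where a whole thing is asked for, a point or a joint stands for the part that bears it (a point fixed in the world has none). Each returns a list of dicts, best first, with "score" (0 to 1); they miss things now and then, are a little off and sometimes report something else, mostly with a low value. They report only what shows in the picture. A call takes as long as a camera call.
- spotter.recognise(camera, name): "uv" ([column, row] in pixels, amid what is visible of it).
- spotter.spot_point(camera, name): "uv" ([column, row] in pixels: a listed point, or the origin of a listed thing).
The state is a dict: "clock": time; "qpos": joint angles; "qd": joint speeds; "tau": joint torques, N m; "tcp_pos": TCP position; "eef_rot": TCP orientation; "ft_force": force on the tool from outside, world axes, zero at the start; "torque": the same for the moment, N m; "finger_gap": finger opening in m; "grip_force": force on a finger pad.
Only numpy, scipy, OpenCV 4.12 (cv2) and the standard library are available. Lean on these libraries where they do the work, as an engineer would, in place of code of your own. Each camera call takes 0.05 s, during which the arm holds its last target. There are 200 camera calls.

### The job

Put the stack of square white coaster blanks away into the dust box, only by pushing it with the fingertips: first push it across the feed deck until it lies squarely against the long fence, then push it along the fence, nosing the hanging flap open, until it slides down inside the box. Then draw the fingers back so that the flap hangs fully shut again. Never pick the stack up, and leave everything else where it is.

Things in the scene. Friction and masses are not known exactly. Their poses are not given: they have to be found in the camera images.
- dust_box: Fixed grey sheet-steel dust box, deck in front. Origin on the table top (z = 0) under the flap's middle; z up, -y = feed direction (deck into box), +x = towards the fence, away from the robot. In this frame, mm: box y +6 to -216, x -55 to +55, closed top at z 125 (clear cover; fingers pointing down come up to the flap, not past it). Deck, walls and flap are slippery (friction about 0.2).
- deck_corner (a point): Near infeed corner of the flat feed deck (black slide plastic), on its top face. In the dust box's frame the deck's top is at z = 75 mm, from x = -120 to +51 and y = +215 to -8 (mm); its near side (x = -120) and infeed end (y = +215) are open, without a rim.
- fence_mid (a point): Point on the inner face of the long fence at deck height, 105 mm before the flap. In the dust box's frame the face is the plane x = +51 mm, from y = 0 to +215, top at z = 105 mm; it runs on flush as the box's inner wall.
- wing_tip (a point): Outer upper end of the lead-in wing, a 3 mm upright plate opposite the fence that guides the stack into the mouth. In the dust box's frame (mm) it slants from (x -52, y +2) out to about (x -82, y +36), standing on the deck, top at z = 105.
- mouth (a point): Middle of the mouth at deck height, in the flap's plane (y = 0 of the dust box). Clear width 102 mm (x = -51 to +51), clear height 37 mm under the flap's rod. 8 mm behind the flap the deck ends and a 32 degree slope falls to the box's floor: once the stack's middle is past that edge (15 mm or more is sure) it tips and slides down by itself.
- box_floor (a point): Middle of the flat floor inside the box, z = 10 mm, where the stack ends up. In the dust box's frame the floor runs from y = -113 mm (foot of the slope) to a cork buffer at y = -206 mm.
- coasters: Stack of square white coaster blanks, one rigid piece, 92 x 92 mm, 14 mm thick, 0.08 to 0.17 kg, lying flat on the deck. Origin at the centre of its underside, z up, x and y along its edges. It starts skewed by up to 0.35 rad, its middle 72 to 92 mm from the fence and 100 to 120 mm before the flap.
- flap (a joint): Hanging aluminium flap in the mouth, 98 mm wide, 50 g, on a rod at z = 115 mm of the dust box. 0 rad = hanging shut; grows to 1.3 as its lower edge swings into the box; opens inwards only. A light push (under 1 N) opens it and gravity shuts it. The stack passing under it raises it to about 0.8 rad.
- flap_edge (a point): Middle of the flap's lower edge, 4 mm over the deck when shut.
- tags: Small stack of aluminium tag blanks, 33 x 57 x 10 mm, lying loose on the deck at its near infeed corner (near x -88, y +195 mm of the dust box); it stays there. Origin at the centre of its underside.
- round_tags: Small stack of round white tag blanks, 44 mm across, 11 mm high, lying loose on the box's clear cover; bystander. Origin at the centre of its underside.
- thread_black: Black cone of thread, 48 mm wide, 56 mm high, standing on the table beyond the fence; bystander.
- thread_rust: Rust-brown cone of thread, 48 mm wide, 56 mm high, standing on the table beyond the fence; bystander.
- masking_tape: Roll of masking tape, 100 mm across, 25 mm high, lying on the table left of the deck; bystander.
- squeegee: Blue film squeegee, 73 x 100 x 10 mm, flat on the table left of the deck; bystander.
- pen: Blue pen, 145 mm long, 9 mm thick, lying on the table on the robot's side of the deck; bystander.
- spanner: Open-ended spanner, 159 mm long, 6 mm thick, lying on the table on the robot's side of the box; bystander.
- hex_key: Hex key, 83 x 33 x 5 mm, lying on the table on the robot's side of the deck; bystander.

How it is judged:
By the outcome, as a careful person would: the job done as asked, in the order asked, and still so for the second after the job is handed in, with the robot touching nothing.
It also fails if it takes over 48 s, if anything falls off the work surface, if the arm or the gripper's body presses on something with over 40 N, if the wrist force passes 120 N, or if a joint passes its speed limit or range.

## Working session

There is one attempt and no reset: what is moved stays moved. The work goes in short steps, Python scripts to look and compute and a tool call to move; the robot and the scene stay as the last step left them, time stands still between calls to the robot, and variables do not carry over. Pictures are saved under pics/ and viewed, at most 10 in all, crops included, and the job is handed in when it is done.

Besides the shell and the picture viewer there is one more tool, called after "Call:" as name(argument=value, ...) on one line, values as JSON. servo_tool: Moves the arm, as the interface text tells. Its arguments: {"type":"object","properties":{"delta_pos":{"type":"array","items":{"type":"array","items":{"type":"number"}}},"yaw":{"type":"array","items":{"type":"number"}},"jaw":{"type":"array","items":{"type":"number"}}},"required":["delta_pos","yaw","jaw"]}

```bash
mkdir -p pics; cat > h.py <<'E'
import numpy as np, cv2
from rig import manip, vision, spotter
def world(cam,uv,depth=None,z=None):
    c=vision.calibration(cam);K=np.array(c["K"]);V=np.array(c["view"]);R=V[:3,:3];t=V[:3,3]
    ray=np.linalg.inv(K)@np.array([uv[0],uv[1],1.]); o=-R.T@t; d=R.T@ray
    if z is not None: return o+d*(z-o[2])/d[2]
    return o+d*depth
def dep(D,uv):
    u,v=int(round(uv[0])),int(round(uv[1]));p=D[max(0,v-2):v+3,max(0,u-2):u+3];p=p[p>0]
    return float(np.median(p)) if len(p) else 0
E
python3 - <<'E'
from h import *
np.set_printoptions(precision=4,suppress=True)
s=manip.observe();print(s["tcp_pos"],s["eef_rot"],s["clock"])
for cam in ["scene","side"]:
    P,D=vision.snapshot(cam);cv2.imwrite(f"pics/{cam}0.png",P[...,::-1]);np.save(f"{cam}.npy",D)
    for n in ["dust_box","deck_corner","fence_mid","wing_tip","mouth","coasters","flap_edge","tags","box_floor"]:
        for r in spotter.spot_point(cam,n)[:1]:
            d=dep(D,r["uv"]);print(cam,n,np.round(r["uv"],1),round(r["score"],2),world(cam,r["uv"],d),"z75",world(cam,r["uv"],z=.075))
print(manip.observe()["clock"])
E
```

```text
[0.6242 0.0001 0.2301] [[ 0.      1.     -0.0023]
 [ 1.      0.      0.0003]
 [ 0.0003 -0.0023 -1.    ]] 0.0
scene dust_box [364.1 251. ] 0.6 [ 0.5746 -0.0568  0.0975] z75 [ 0.5872 -0.0492  0.075 ]
scene deck_corner [293.3 292.8] 0.65 [ 0.4469  0.024  -0.0008] z75 [ 0.4201 -0.0056  0.075 ]
scene fence_mid [344.2 195.9] 0.56 [0.6742 0.0758 0.0743] z75 [0.6737 0.0755 0.075 ]
scene wing_tip [328.8 240.4] 0.61 [0.5572 0.0213 0.0779] z75 [0.5587 0.0226 0.075 ]
scene mouth [367.7 233.7] 0.95 [ 0.5971 -0.0457  0.1236] z75 [ 0.6266 -0.0281  0.075 ]
scene coasters [317.9 215. ] 0.97 [0.5861 0.0775 0.0883] z75 [0.5936 0.0841 0.075 ]
scene tags [270.2 207.1] 0.86 [0.5348 0.1722 0.0849] z75 [0.5397 0.1783 0.075 ]
side dust_box [304.5 208.8] 0.87 [0.6227 0.1035 0.0909] z75 [0.6243 0.081  0.075 ]
side deck_corner [348.8 231.2] 0.67 [0.5097 0.1781 0.0731] z75 [0.5099 0.1804 0.075 ]
side fence_mid [287.  211.1] 0.91 [0.6709 0.0933 0.0769] z75 [0.6712 0.0907 0.075 ]
side wing_tip [332.8 186.6] 0.85 [ 0.5447 -0.021   0.0815] z75 [ 0.5445 -0.0314  0.075 ]
side mouth [301.9 186.4] 0.79 [ 0.6355 -0.023   0.0824] z75 [ 0.6364 -0.0349  0.075 ]
side coasters [315. 213.] 0.7 [0.5947 0.1221 0.0902] z75 [0.5954 0.1011 0.075 ]
side flap_edge [304.3 184.8] 0.55 [ 0.6283 -0.0239  0.0872] z75 [ 0.6296 -0.0439  0.075 ]
side tags [335.6 230.3] 0.52 [0.5432 0.1903 0.0863] z75 [0.5427 0.1761 0.075 ]
side box_floor [307.8 177.9] 0.72 [ 0.6172 -0.0242  0.1103] z75 [ 0.6203 -0.0843  0.075 ]
1.0
```

```bash
python3 - <<'E'
import cv2
for c,(x0,y0,x1,y1) in {"scene":(220,140,460,320),"side":(230,130,430,280)}.items():
    p=cv2.imread(f"pics/{c}0.png")[y0:y1,x0:x1];s=760/(x1-x0);s=min(s,3.2);cv2.imwrite(f"pics/{c}0c.png",cv2.resize(p,None,fx=s,fy=s,interpolation=cv2.INTER_CUBIC))
E
```

```text
(no output)
```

View pics/scene0c.png

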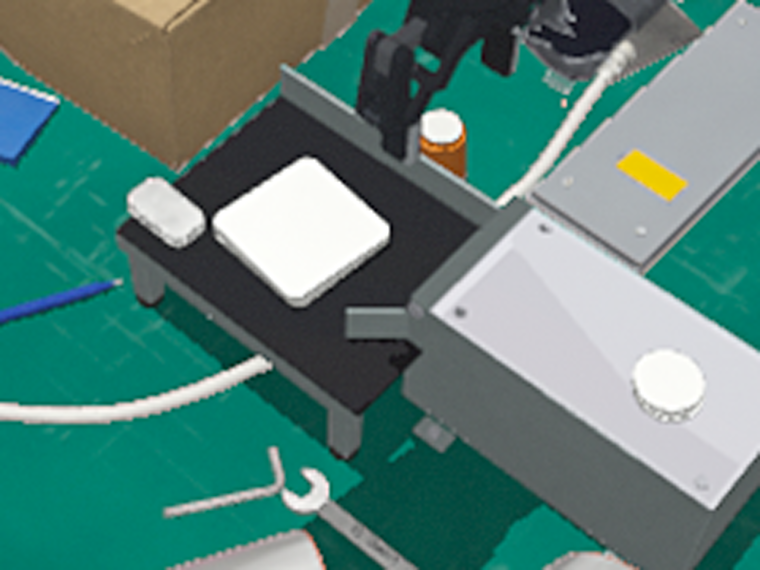

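View pics/side0c.png

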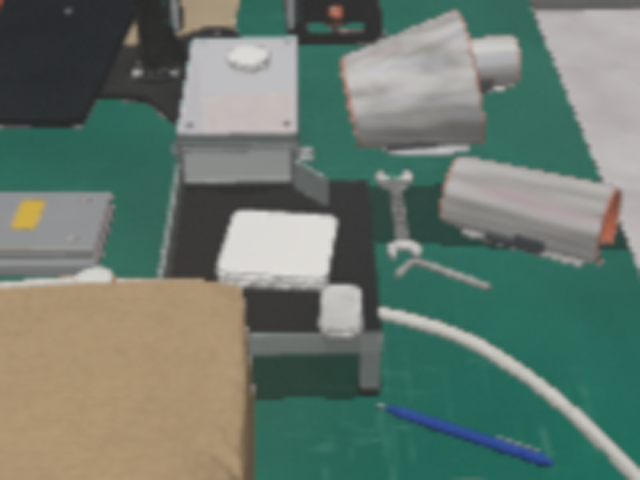

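The scene view shows the stack skewed near crop (300,230), with the tags at (165,212), the wing at (375,323) and the box cover's corners at (412,315), (530,205) and (712,507). The side view agrees. Next I'll fit the box frame.

```bash
python3 - <<'E'
from h import *
np.set_printoptions(precision=4,suppress=True)
P=cv2.imread("pics/scene0.png")
f=lambda u,v:(220+(u+.5)*240/760-.5,140+(v+.5)*240/760-.5)
for n,u,v,z in [("deck near infeed",120,236,.075),("deck near box",358,411,.075),("fence top infeed",284,66,.105),("boxtop near",412,310,.125),("boxtop far",530,206,.125),("boxtop rear near",714,508,.125),("wing tip top",346,309,.105)]:
    print(n,world("scene",f(u,v),z=z))
g=lambda u,v:(230+(u+.5)/3.2-.5,130+(v+.5)/3.2-.5)
for n,u,v,z in [("deck near infeed",382,332,.075),("boxtop near",299,138,.125),("boxtop far",178,137,.125),("boxtop rear near",298,38,.125),("boxtop rear far",190,38,.125),("wing tip top",327,178,.105)]:
    print("side",n,world("side",g(u,v),z=z))
for cam in ["scene","side"]:
    P=cv2.imread(f"pics/{cam}0.png");D=np.load(f"{cam}.npy");c=vision.calibration(cam);print(cam,c["K"][0],)
    m=(P.min(2)>190).astype(np.uint8)
    n,l,st,ce=cv2.connectedComponentsWithStats(m)
    uv=(317,213);L=l[213,317];print("area",st[L])
    vs,us=np.nonzero(l==L)
    X=np.array([world(cam,(u,v),depth=D[v,u]) for u,v in zip(us,vs)]);k=D[vs,us]>0;X=X[k&(X[:,2]>.083)]
    print("z med",np.median(X[:,2]))
    X=np.array([world(cam,(u,v),z=.089) for u,v in zip(us,vs)])
    r=cv2.minAreaRect((X[:,:2]*1000).astype(np.float32));print(r)
    # deck dark points
    m=(P.max(2)<60)&(D>0);vs,us=np.nonzero(m)
    Y=np.array([world(cam,(u,v),depth=D[v,u]) for u,v in zip(us,vs)]);Y=Y[(abs(Y[:,2]-.075)<.006)&(abs(Y[:,0]-.6)<.2)&(abs(Y[:,1]-.06)<.2)]
    print("deck",len(Y),np.median(Y[:,2]),cv2.minAreaRect((Y[:,:2]*1000).astype(np.float32)))
P,D=vision.snapshot("wrist");cv2.imwrite("pics/wrist0.png",P[...,::-1])
E
```

```text
deck near infeed [0.5072 0.1851 0.075 ]
deck near box [ 0.5107 -0.029   0.075 ]
fence top infeed [0.6824 0.1893 0.105 ]
boxtop near [ 0.5653 -0.0253  0.125 ]
boxtop far [ 0.6815 -0.0313  0.125 ]
boxtop rear near [ 0.5736 -0.2393  0.125 ]
wing tip top [0.5491 0.0147 0.105 ]
side deck near infeed [0.5099 0.1891 0.075 ]
side boxtop near [ 0.5726 -0.027   0.125 ]
side boxtop far [ 0.6822 -0.032   0.125 ]
side boxtop rear near [ 0.5729 -0.238   0.125 ]
side boxtop rear far [ 0.6865 -0.2421  0.125 ]
side wing tip top [0.5482 0.0098 0.105 ]
scene [466.7513   0.     312.165 ]
area [ 287  190   56   44 1393]
z med 0.08876742444931252
((589.9447021484375, 89.84634399414062), (90.95748901367188, 91.01293182373047), 81.80610656738281)Traceback (most recent call last):
  File "<stdin>", line 22, in <module>
  File "h.py", line 4, in world
    c=vision.calibration(cam);K=np.array(c["K"]);V=np.array(c["view"]);R=V[:3,:3];t=V[:3,3]
ValueError: time passes only in moves, steps and waits
```

```bash
python3 - <<'E'
import re
s=open('h.py').read().replace('''    c=vision.calibration(cam);K''','''    c=cal(cam);K''').replace('def world','''_c={}
def cal(cam):
    if cam not in _c: _c[cam]=vision.calibration(cam)
    return _c[cam]
def world''',1)
s+='''
def cloud(cam,D):
    c=cal(cam);K=np.array(c["K"]);V=np.array(c["view"]);v,u=np.mgrid[:400,:640]
    p=np.stack([(u-K[0,2])/K[0,0]*D,(v-K[1,2])/K[1,1]*D,D],-1)-V[:3,3]
    return p@V[:3,:3]
'''
open('h.py','w').write(s)
E
python3 - <<'E'
from h import *
np.set_printoptions(precision=4,suppress=True)
cal("wrist");P,D=vision.snapshot("wrist");cv2.imwrite("pics/wrist0.png",P[...,::-1])
for n in ["coasters","deck_corner","fence_mid","wing_tip","mouth","tags"]:
    for r in spotter.spot_point("wrist",n)[:1]: print(n,r["uv"],r["score"],world("wrist",r["uv"],z=.075))
print(cal("wrist"),manip.observe()["clock"])
E
```

```text
coasters [278.6, 83.6] 0.86 [0.5909 0.0888 0.075 ]
fence_mid [376.0, 93.8] 0.66 [0.6799 0.08   0.075 ]
mouth [319.5, 204.2] 0.67 [ 0.6283 -0.0263  0.075 ]
{'K': array([[308.7033,   0.    , 316.7781],
       [  0.    , 308.7033, 194.9942],
       [  0.    ,   0.    ,   1.    ]]), 'view': array([[ 1.    , -0.0003, -0.0005, -0.6255],
       [-0.0002, -0.9609,  0.2767, -0.0366],
       [-0.0005, -0.2767, -0.9609,  0.3777],
       [ 0.    ,  0.    ,  0.    ,  1.    ]])} 1.35
```

View pics/wrist0.png

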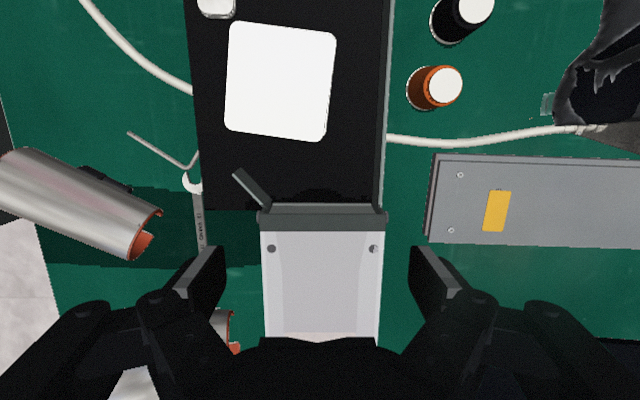

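The wrist view shows the stack at (280,82), the fence at column 383, the wing from (235,172) to (268,207), and the box front at row 210. Now I'll fit precise edges.

```bash
python3 - <<'E'
from h import *
np.set_printoptions(precision=4,suppress=True)
P=cv2.imread("pics/wrist0.png");
g=P.astype(int)
def ln(X):
    k=np.ones(len(X),bool)
    for _ in range(5):
        c=np.polyfit(X[k,1],X[k,0],1);r=X[:,0]-np.polyval(c,X[:,1]);k=abs(r)<max(.001,2*r[k].std())
    return c,r[k].std(),k.sum()
L=[];R=[]
for v in range(25,200):
    b=np.nonzero(g[v,150:300].max(1)<45)[0]
    if len(b): L.append(world("wrist",(150+b[0]-.5,v),z=.075))
    b=np.nonzero(g[v,340:400].max(1)<45)[0]
    if len(b): R.append(world("wrist",(340+b[-1]+.5,v),z=.075))
for n,X in(("near",L),("fence",R)):
    X=np.array(X);c,s,k=ln(X);print(n,"yaw",-c[0],"x@y=.08",np.polyval(c,.08),s,k,len(X))
m=(P.min(2)>190).astype(np.uint8);n,l,st,ce=cv2.connectedComponentsWithStats(m)
vs,us=np.nonzero(l==l[82,280]);X=np.array([world("wrist",q,z=.089) for q in zip(us,vs)])
print(cv2.minAreaRect((X[:,:2]*1000).astype(np.float32)),X.mean(0))
for n,q,z in[("wing top",(233.5,171),.105),("box front L",(257.5,213),.125),("box front R",(388,213),.125)]:print(n,world("wrist",q,z=z))
for q in [(300,195),(300,200),(300,204),(300,210),(300,216),(300,225),(300,230),(380,150),(384,150),(388,150)]:print(q,g[q[1],q[0]],world("wrist",q,z=.075)[:2],world("wrist",q,z=.125)[:2])
E
```

```text
near yaw -0.0020566276398269133 x@y=.08 0.5116483184244801 0.0003667616731468147 159 175
fence yaw -0.0033092203549607967 x@y=.08 0.687146843395892 0.00027362936556042195 175 175
((592.0128173828125, 87.55421447753906), (90.87388610839844, 90.9719009399414), 83.11679077148438) [0.5923 0.0898 0.089 ]
wing top [0.552  0.0141 0.105 ]
box front L [ 0.5752 -0.0181  0.125 ]
box front R [ 0.6861 -0.0181  0.125 ]
(300, 195) [16 12 14] [ 0.6087 -0.0166] [ 0.6116 -0.0022]
(300, 200) [21 19 18] [ 0.6086 -0.0219] [ 0.6115 -0.0066]
(300, 204) [124 126 124] [ 0.6086 -0.0261] [ 0.6114 -0.0101]
(300, 210) [82 84 79] [ 0.6085 -0.0325] [ 0.6114 -0.0154]
(300, 216) [78 79 72] [ 0.6084 -0.039 ] [ 0.6113 -0.0208]
(300, 225) [72 74 67] [ 0.6082 -0.0488] [ 0.6112 -0.029 ]
(300, 230) [61 65 56] [ 0.6081 -0.0544] [ 0.6111 -0.0337]
(380, 150) [36 36 33] [0.6865 0.0285] [0.6763 0.0353]
(384, 150) [141 145 136] [0.6903 0.0285] [0.6795 0.0353]
(388, 150) [66 76 17] [0.6942 0.0285] [0.6827 0.0353]
```

Call:
servo_tool(delta_pos=[[0.022,-0.028,0],[0.022,-0.028,0],[0.022,-0.028,0],[0.023,-0.028,0],[0,0,0],[0,0,0],[0,0,0],[0,0,0],[0,0,0],[0,0,0],[0,0,0],[0,0,0],[0,0,0],[0,0,0]], yaw=[0,0,0,0,-0.1745,-0.1745,-0.1745,-0.1745,-0.1745,-0.1745,-0.1745,-0.1745,-0.1745,0], jaw=[0.02,0.02,0.02,0.02,0.02,0.02,0.02,0.02,0.02,0.02,0.02,0.02,0.02,0.02])

```text
clock: 3.1
tcp_pos: [0.513, 0.089, 0.2314]
eef_rot: [[-1.0, 0.002, 0.0], [0.002, 1.0, -0.0], [-0.0, -0.0, -1.0]]
ft_force: [-0.3, -0.1, 0.2]
finger_gap: 0.0197
grip_force: 0.0
```

Call:
servo_tool(delta_pos=[[0,0,0.04],[0,0,0.04],[0,0,0.04],[0,0,0.02],[0,0,0.006],[0,0,0.005],[0,0,0],[0,0,0]], yaw=[0,0,0,0,0,0,0,0], jaw=[0.02,0.02,0.02,0.02,0.02,0.02,0.02,0.02])

```text
clock: 4.1
tcp_pos: [0.5139, 0.089, 0.0813]
eef_rot: [[-1.0, 0.001, 0.002], [0.001, 1.0, 0.0], [-0.002, 0.0, -1.0]]
ft_force: [0.2, -0.2, 0.3]
finger_gap: 0.0204
grip_force: 0.0
```

```bash
python3 - <<'E'
from h import *
s=manip.observe();print(s["tcp_pos"],s["ft_force"])
P,D=vision.snapshot("side");a=P[130:280,230:430,::-1]
Q,D=vision.snapshot("scene");b=Q[170:290,260:420,::-1]
cv2.imwrite("pics/p1.png",np.hstack([cv2.resize(a,(400,300),interpolation=2),cv2.resize(b,(400,300),interpolation=2)]))
E
```

```text
[0.51389138 0.08902626 0.0813066 ] [ 0.20968062 -0.1593906   0.27400935]
```

View pics/p1.png

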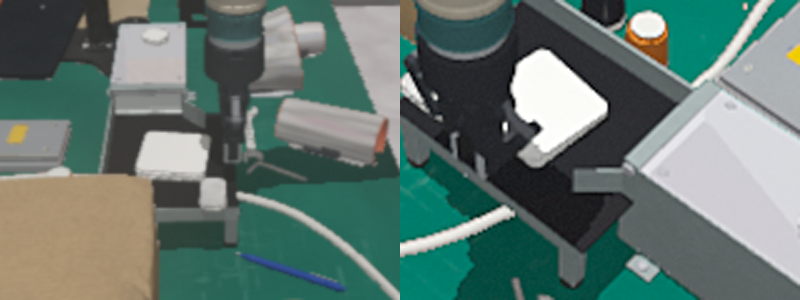

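The fingers stand low on the near side of the stack, and the tags are clear of them. Now the push towards the fence.

Call:
servo_tool(delta_pos=[[0,0,0.003],[-0.005,0,0],[-0.005,0,0],[-0.005,0,0],[-0.005,0,0],[-0.005,0,0],[-0.005,0,0],[-0.005,0,0],[-0.005,0,0],[-0.005,0,0],[-0.005,0,0],[-0.005,0,0],[0,0,0],[0,0,0]], yaw=[0,0,0,0,0,0,0,0,0,0,0,0,0,0], jaw=[0.02,0.02,0.02,0.02,0.02,0.02,0.02,0.02,0.02,0.02,0.02,0.02,0.02,0.02])

```text
clock: 5.95
tcp_pos: [0.568, 0.089, 0.0773]
eef_rot: [[-1.0, 0.0, -0.0], [0.0, 1.0, 0.0], [0.0, 0.0, -1.0]]
ft_force: [0.2, -0.1, 0.5]
finger_gap: 0.0198
grip_force: 0.0
```

```bash
cat > m.py <<'E'
from h import *
def stack(cam="scene",name=None):
    P,D=vision.snapshot(cam)
    if name: cv2.imwrite(name,P[...,::-1])
    X=cloud(cam,D); m=((P.min(2)>165)&(X[...,2]>.081)&(X[...,2]<.097)&(X[...,0]>.53)&(X[...,0]<.70)&(X[...,1]>-.03)&(X[...,1]<.14)).astype(np.uint8)
    n,l,st,ce=cv2.connectedComponentsWithStats(m);i=1+st[1:,4].argmax();vs,us=np.nonzero(l==i)
    Y=np.array([world(cam,q,z=.089)[:2]*1000 for q in zip(us,vs)],np.float32)
    return cv2.minAreaRect(Y),Y.min(0),Y.max(0)
E
python3 - <<'E'
from m import *
print(stack("scene","pics/s2.png"),stack("side"))
s=manip.observe();print(s["tcp_pos"],s["ft_force"])
E
```

```text
(((640.3504028320312, 71.16020965576172), (110.83243560791016, 59.63249206542969), 36.81583786010742), array([579.5177  ,  47.294567], dtype=float32), array([669.3843  , 125.829315], dtype=float32)) (((625.6611938476562, 97.21669006347656), (98.1043472290039, 88.30068969726562), 89.68927001953125), array([581.68567 ,  47.949512], dtype=float32), array([669.8059 , 146.39761], dtype=float32))
[0.5678799  0.08897765 0.07731868] [ 0.35408142 -0.2273482   0.13352038]
```

Call:
servo_tool(delta_pos=[[-0.004,0,0],[-0.003,0,0],[-0.003,0,0],[-0.002,0,0],[0,0,0],[0,0,0]], yaw=[0,0,0,0,0,0], jaw=[0.02,0.02,0.02,0.02,0.02,0.02])

```text
clock: 6.8
tcp_pos: [0.5774, 0.089, 0.0769]
eef_rot: [[-1.0, 0.0, -0.005], [0.0, 1.0, -0.0], [0.005, -0.0, -1.0]]
ft_force: [-6.2, 0.8, 4.5]
finger_gap: 0.0199
grip_force: 3.1
```

Call:
servo_tool(delta_pos=[[0.005,0,0],[0.015,0,0],[0.015,0,0],[0,0,-0.03],[0,0,-0.05],[0,0.03,-0.02],[0,0.03,0],[0,0.03,0],[0,0.01,0],[0,0,0]], yaw=[0,0,0,0,0,0,0,0,0,0], jaw=[0.02,0.02,0.02,0.02,0.02,0.02,0.02,0.02,0.02,0.02])

```text
clock: 8.05
tcp_pos: [0.5443, 0.1891, 0.1771]
eef_rot: [[-1.0, -0.001, -0.0], [-0.001, 1.0, -0.001], [0.0, -0.001, -1.0]]
ft_force: [0.1, 0.1, 0.1]
finger_gap: 0.0195
grip_force: 0.0
```

```bash
python3 - <<'E'
from m import *
print(stack("scene","pics/s3.png"),stack("side"),stack("wrist","pics/w3.png"))
s=manip.observe();print(s["tcp_pos"],s["ft_force"])
E
```

```text
(((632.5606079101562, 93.27253723144531), (92.73066711425781, 92.67919921875), 88.81498718261719), array([585.87415 ,  47.546436], dtype=float32), array([679.2286 , 139.98126], dtype=float32)) (((634.0285034179688, 97.17134094238281), (96.89691925048828, 90.6886215209961), 88.6039810180664), array([589.45605 ,  47.746075], dtype=float32), array([679.32635, 146.28894], dtype=float32)) (((613.2599487304688, 95.07626342773438), (91.69029998779297, 50.98971939086914), 89.93343353271484), array([587.7241 ,  49.20718], dtype=float32), array([638.70154, 140.9405 ], dtype=float32))
[0.54475309 0.18810599 0.17711906] [0.00164758 0.10608326 0.08683929]
```

View pics/s3.png

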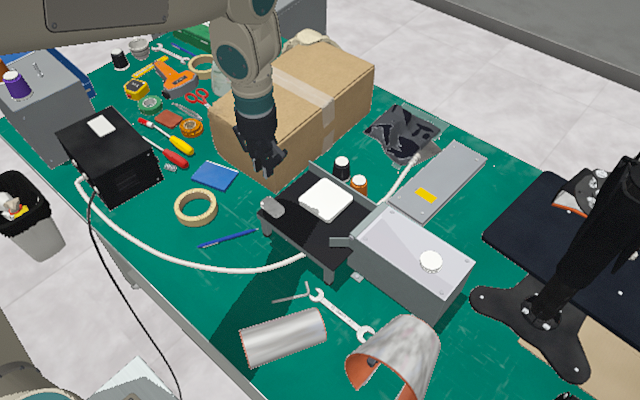

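The stack now lies square along the fence at (325,200). A carton stands beyond the infeed end near (300,130), so I'll measure it.

```bash
python3 - <<'E'
from h import *
np.set_printoptions(precision=3,suppress=True)
P,D=vision.snapshot("scene");X=cloud("scene",D)
h=cv2.cvtColor(P,cv2.COLOR_RGB2HSV)
m=(D>0)&(h[...,0]>8)&(h[...,0]<25)&(h[...,1]>60);v,u=np.mgrid[:400,:640];m&=(u>205)&(u<380)&(v>50)&(v<195)
p=X[m];print(len(p),np.percentile(p,[1,50,99],axis=0))
for z0,z1 in[(0,.05),(.05,.1),(.1,.15),(.15,.2),(.2,.3)]:
    q=p[(p[:,2]>z0)&(p[:,2]<z1)&(p[:,0]>.55)&(p[:,0]<.72)]
    if len(q):print(z0,len(q),np.percentile(q[:,1],[1,10,50]),np.percentile(q[:,0],[1,99]))
E
```

```text
10533 [[0.564 0.091 0.012]
 [0.767 0.278 0.155]
 [1.    0.63  0.224]]
0 805 [0.238 0.239 0.276] [0.604 0.716]
0.05 963 [0.236 0.237 0.28 ] [0.602 0.716]
0.1 752 [0.236 0.237 0.348] [0.601 0.718]
0.15 1273 [0.237 0.242 0.362] [0.604 0.718]
0.2 16 [0.124 0.125 0.144] [0.55  0.555]
```

Call:
servo_tool(delta_pos=[[0,-0.024,0],[-0.03,0,0],[-0.03,0,0],[-0.03,0,0],[0,0,0],[0,0,0],[0,0,0],[0,0,0],[0,0,0],[0,0,0],[0,0,0],[0,0,0],[0,0,0],[0,0,0]], yaw=[0,0,0,0,-0.1745,-0.1745,-0.1745,-0.1745,-0.1745,-0.1745,-0.1745,-0.1745,-0.1745,0], jaw=[0.02,0.02,0.02,0.02,0.02,0.02,0.02,0.02,0.02,0.02,0.02,0.02,0.02,0.02])

```text
clock: 10.0
tcp_pos: [0.635, 0.1641, 0.1772]
eef_rot: [[-0.004, -1.0, -0.0], [-1.0, 0.004, -0.0], [0.0, 0.0, -1.0]]
ft_force: [0.1, -0.4, 0.1]
finger_gap: 0.0201
grip_force: 0.0
```

Call:
servo_tool(delta_pos=[[0,0,0.04],[0,0,0.04],[0,0,0.012],[0,0,0.006],[0,0,0],[0.006,0,0],[0.006,0,0],[0.006,0,0],[0.006,0,0],[0.006,0,0],[0.006,0,0],[0.006,0,0],[0.006,0,0],[0.006,0,0],[0.006,0,0],[0,0,0]], yaw=[0,0,0,0,0,0,0,0,0,0,0,0,0,0,0,0], jaw=[0.02,0.02,0.02,0.02,0.02,0.02,0.02,0.02,0.02,0.02,0.02,0.02,0.02,0.02,0.02,0.02])

```text
clock: 12.0
tcp_pos: [0.6349, 0.1043, 0.0792]
eef_rot: [[-0.001, -1.0, -0.0], [-1.0, 0.001, -0.0], [0.0, 0.0, -1.0]]
ft_force: [0.2, -0.6, 0.1]
finger_gap: 0.0202
grip_force: 0.0
```

```bash
python3 - <<'E'
from m import *
print(stack("scene","pics/s4.png"))
s=manip.observe();print(s["tcp_pos"],s["ft_force"])
cv2.imwrite("pics/s4c.png",cv2.resize(cv2.imread("pics/s4.png")[140:300,240:460],None,fx=3,fy=3,interpolation=2))
E
```

```text
(((630.086181640625, 46.44483947753906), (88.88097381591797, 94.20064544677734), 88.12676239013672), array([583.517   ,   1.323677], dtype=float32), array([678.134  ,  91.29873], dtype=float32))
[0.63490538 0.104608   0.07923751] [-0.36201996  0.07366774  0.72689431]
```

View pics/s4c.png

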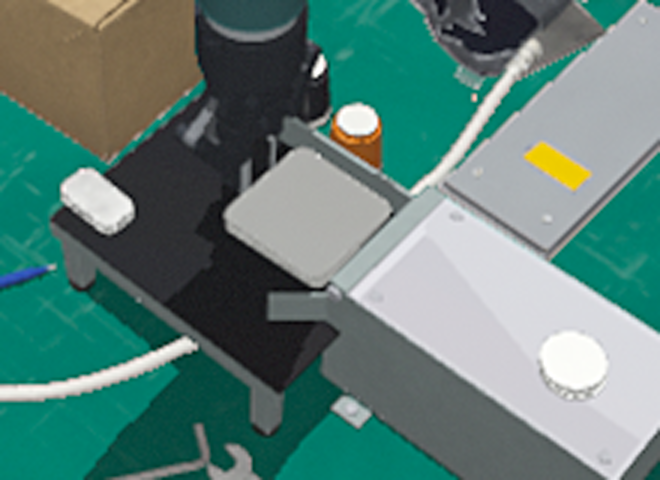

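The stack, at crop (310,215), runs along the fence and its nose is at the flap. I'll continue the push.

Call:
servo_tool(delta_pos=[[0.006,0,0],[0.006,0,0],[0.006,0,0],[0.006,0,0],[0.006,0,0],[0.006,0,0],[0.006,0,0],[0.006,0,0],[0.006,0,0],[0.006,0,0],[0,0,0]], yaw=[0,0,0,0,0,0,0,0,0,0,0], jaw=[0.02,0.02,0.02,0.02,0.02,0.02,0.02,0.02,0.02,0.02,0.02])

```text
clock: 13.42
tcp_pos: [0.635, 0.0443, 0.0794]
eef_rot: [[-0.001, -1.0, 0.0], [-1.0, 0.001, -0.0], [0.0, -0.0, -1.0]]
ft_force: [-0.1, -0.1, 1.0]
finger_gap: 0.02
grip_force: 0.0
```

Call:
servo_tool(delta_pos=[[0.006,0,0],[0.006,0,0],[0.006,0,0],[0.006,0,0],[0.006,0,0],[0.006,0,0],[0.005,0,0],[0.004,0,0],[0,0,0],[0,0,0]], yaw=[0,0,0,0,0,0,0,0,0,0], jaw=[0.02,0.02,0.02,0.02,0.02,0.02,0.02,0.02,0.02,0.02])

```text
clock: 14.68
tcp_pos: [0.6349, 0.0, 0.0793]
eef_rot: [[-0.001, -1.0, -0.0], [-1.0, 0.001, 0.0], [-0.0, 0.0, -1.0]]
ft_force: [-0.4, 0.1, -0.3]
finger_gap: 0.0203
grip_force: 0.0
```

```bash
python3 - <<'E'
from m import *
P,D=vision.snapshot("scene");Q,_=vision.snapshot("side");W,_=vision.snapshot("wrist")
s=manip.observe();print(s["tcp_pos"],s["ft_force"])
a=cv2.resize(P[160:280,280:440],(400,300),interpolation=2);b=cv2.resize(W,(480,300));c=cv2.resize(Q[130:250,240:400],(400,300),interpolation=2)
cv2.imwrite("pics/s5.png",np.vstack([np.hstack([a,c]),np.hstack([b,np.zeros((300,320,3),np.uint8)])])[...,::-1])
E
```

```text
[6.34885359e-01 1.21768996e-04 7.92821371e-02] [ 0.1622827  -0.03264958  0.80075526]
```

View pics/s5.png

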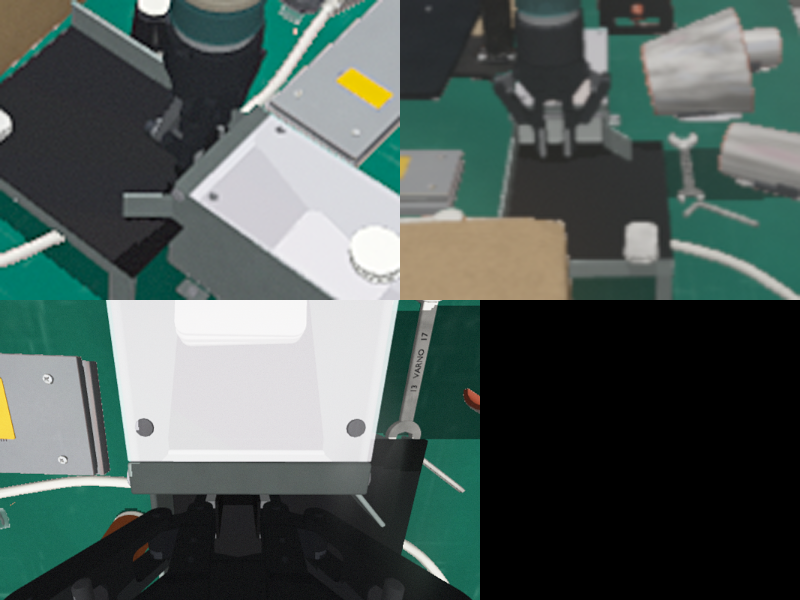

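The stack has slid down inside and shows white through the cover at wrist crop (240,320). I'll draw back now.

Call:
servo_tool(delta_pos=[[-0.01,0,0],[-0.03,0,0],[-0.03,0,0],[-0.03,0,0],[0,0,-0.03],[0,0,-0.04],[0,0,-0.05],[0,0,-0.05],[0,0.04,0],[0,0.04,0],[0,0.04,0],[0,0,0],[0,0,0],[0,0,0],[0,0,0]], yaw=[0,0,0,0,0,0,0,0,0,0,0,0,0,0,0], jaw=[0.02,0.02,0.02,0.02,0.02,0.02,0.02,0.02,0.02,0.02,0.02,0.02,0.02,0.02,0.02])

```text
clock: 16.7
tcp_pos: [0.5159, 0.1001, 0.2492]
eef_rot: [[-0.001, -1.0, 0.0], [-1.0, 0.001, 0.0], [-0.0, -0.0, -1.0]]
ft_force: [0.2, -0.7, -0.4]
finger_gap: 0.0201
grip_force: 0.0
```

```bash
python3 - <<'E'
from m import *
P,D=vision.snapshot("scene");print([(n,[(np.round(r["uv"]),round(r["score"],2)) for r in spotter.recognise("scene",n)[:1]]) for n in ("tags","coasters","round_tags")])
Q,_=vision.snapshot("side")
s=manip.observe();print(s["tcp_pos"],s["ft_force"],s["clock"])
a=cv2.resize(P[150:290,250:430],(400,311),interpolation=2);c=cv2.resize(Q[125:255,230:397],(400,311),interpolation=2)
cv2.imwrite("pics/s6.png",np.hstack([a,c])[...,::-1])
E
```

```text
[('tags', [(array([271., 205.]), 0.86)]), ('coasters', []), ('round_tags', [(array([434., 261.]), 0.98)])]
[0.5152008  0.09997244 0.24917362] [-0.18480322  0.7699239  -0.564902  ] 16.95
```

View pics/s6.png

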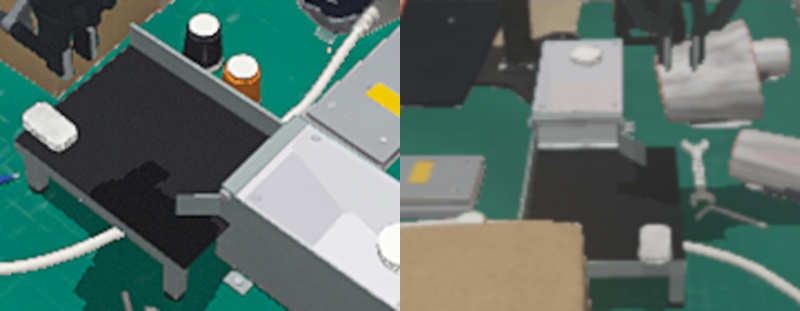

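The deck is empty, the stack shows inside through the cover at (345,235), and the flap hangs shut at (580,132) in the side view. The tags haven't moved. Handing in.

```bash
python3 -c "
from rig import manip
print(manip.job_done())"
```

```text
the job is handed in; nothing more can be done
None
```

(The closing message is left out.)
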